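# Put the joinery tools back on their outlines

## Task

Tidy the bench: put the red sanding block, the yellow spirit level, the wooden marking gauge and the blue wax tin each back on the white board that carries its own dark outline, upright and covering the outline, lengthwise along it (either way round). Set them down rather than dropping them, let go of everything, and leave the glue bottle and the pencil tin alone.

Things in the scene. Friction and masses are not known exactly. Their poses are not given: they have to be found in the camera images.
- sander: Red hand sanding block, 0.18 to 0.35 kg. Brown sole plate 110 x 64 mm, 10 mm high; above it a red body 100 mm long and 44 mm wide (flat parallel sides to grip) up to 42 mm high; steel end clips. Origin: centre of its underside; x along its length, z up. Starts upright on the bench, x within 0.6 rad of the world's y axis (either way).
- level: Small yellow spirit level with black ends and green vials, a bar 150 mm long, 24 mm wide, 40 mm high, 0.11 to 0.23 kg. Origin: centre of its underside; x along its length, z up. Starts upright on the bench, x within 0.6 rad of the world's y axis (either way).
- gauge: Wooden marking gauge, a cross from above, 0.12 to 0.26 kg: beam 150 x 18 mm, 18 mm high, and at its middle a darker fence block 26 mm along the beam, 50 mm across it, 34 mm high, both down to the bench. Grip the fence over its 50 mm. Origin: centre of the underside; x along the beam, z up. Starts upright on the bench, x within 0.6 rad of the world's y axis (either way).
- tin: Round blue wax tin with a silvery lid, closed, 54 mm diameter, 32 mm high, 0.10 to 0.21 kg, starting upright on the bench. Origin: centre of its underside; z up. Its yaw is of no matter.
- board_sander: A flat white put-away board, fixed to the bench, 160 x 84 mm and 6 mm thick, with a dark silhouette at its centre: a broad rectangle 110 x 64 mm, long side along the board (the sanding block's). Origin: centre of its underside, so the tool stands 6 mm above it; x along the board's 160 mm length, z up. x lies within 0.45 rad of the world's y.
- board_level: A flat white put-away board, fixed to the bench, 160 x 84 mm and 6 mm thick, with a dark silhouette at its centre: a narrow bar 150 x 24 mm along the board (the spirit level's). Origin: centre of its underside, so the tool stands 6 mm above it; x along the board's 160 mm length, z up. x lies within 0.45 rad of the world's y.
- board_gauge: A flat white put-away board, fixed to the bench, 160 x 84 mm and 6 mm thick, with a dark silhouette at its centre: a cross, a bar 150 x 18 mm along the board with a bar 26 mm long and 50 mm across at its middle (the marking gauge's). Origin: centre of its underside, so the tool stands 6 mm above it; x along the board's 160 mm length, z up. x lies within 0.45 rad of the world's y.
- board_tin: A flat white put-away board, fixed to the bench, 160 x 84 mm and 6 mm thick, with a dark silhouette at its centre: a disc of 54 mm diameter (the wax tin's). Origin: centre of its underside, so the tool stands 6 mm above it; x along the board's 160 mm length, z up. x lies within 0.45 rad of the world's y.
- glue: Bystander: white glue bottle with green label and orange cap, 54 mm diameter, 125 mm high, loose, standing beyond the boards. Origin: centre of its underside. Leave it alone.
- pencils: Bystander: metal pencil tin, 64 mm diameter, 85 mm high, with pencils up to 130 mm high, loose, standing beyond the boards. Origin: centre of its underside. Leave it alone.
There are look-alikes about, which are no part of the job. Of the things that look like the level, the middle-sized one is meant.

How it is judged:
By the outcome, as a careful person would: the job done as asked, in the order asked, and still so for the second after the job is handed in, with the robot touching nothing.
It also fails if it takes over 99 s, if anything falls off the work surface, if the arm or the gripper's body presses on something with over 40 N, if the wrist force passes 120 N, or if a joint passes its speed limit or range.

## Robot

A 6-joint arm with a two-finger parallel gripper is mounted at the origin on the work surface. World frame = base frame: x ahead of the robot, y to its left, z up, the work surface at z = 0. Lengths are in mm, angles in rad, forces in N, time in s.
With the tool pointing down it reaches from about 375 to 975 mm from the base axis. Payload 3.8 kg.
Tool frame: the origin (TCP) lies where the fingers leave the gripper's body, on its centre line; the fingertips stand 73 mm ahead of it and the grasp point (between the pads) lies 54 mm ahead of it; z points along the fingers, y is the direction in which the jaws open and shut (so a half turn about z gives the same grasp; the last joint's range is limited). The gripper opens to 85 mm and grips with 20 to 120 N. Pads are 22 mm wide; open, the fingers measure 114 mm over their backs; the gripper's body (76 mm by 85 mm) begins 54 mm behind the grasp point. The pads swing forward as they close: fully open they stand 13 mm farther back than shut.
Start: joints at [-1.337, 0.264, 1.604, -0, 1.274, -0.037], TCP at [180.559, -650.398, 303.88] pointing down, gripper open.
Joint ranges: [-2.63, 2.63], [-0.94, 2.18], [0.31, 2.57], [-1.31, 4.45], [0, 2.66], [-2.55, 2.55]. Speed limits (rad/s): [2.57, 2.57, 3.14, 3.14, 3.14, 3.14].

## Interface

Orientations are given as a unit quaternion [x, y, z, w].
In Python, from cell import r, camera, camera_model, nets gives the robot as it stands. The module is installed in compiled form; this text tells all that it offers.
- The arm moves only by the tool apply_moves, never from a script. Its argument "series" is text: rows parted by semicolons, each of 4 numbers parted by spaces: the shift along the tool's x, y, z in m, then the turn about the tool's z in rad. A call has 1 to 10 rows; each row is the pose to reach, as a shift and turn from the pose commanded when the call began, along the tool's axes at that moment; what a row does not reach only later rows make up. A row lasts 1/12 s, in which the tool goes at most 41.7 mm and 7.16 degrees, less where a joint would pass 70% of its speed; a pose out of reach is approached as far as the arm can. A call with a gripper value outside its range is refused whole. "jaw" is the opening, from 0 (shut) to 1 (fully open), set as the call begins (left out, the last holds). The fingers move at their own pace and stop on an object; "squeeze" is the grip in N (left out, the last holds). Time passes only in rows, so rows that repeat a pose let the fingers close. It gives the time, the measured TCP pose, the force and the opening at its end, in the units of the state.
- r.sense(): the state, without advancing time (a new reading comes with each control period).
- camera(name): name is "scene" or "top" or "wrist"; returns the picture (384x512x3 uint8, red, green, blue); there is no depth.
- camera_model(name): a dict with "fx", "fy", "cx", "cy" (pixels), "R" (3x3) and "t" (3): a world point X has camera coordinates R X + t; the wrist camera has in their place "mount" (4x4, takes a point from camera to tool coordinates, whose origin is the TCP and whose axes are the flange's). Camera axes: x right, y down, z forward; pixel columns grow to the right and rows downward; lengths in mm; the calibration is good to about 2 mm. A picture is of the moment at which its call begins: read the wrist's pose just before it. camera_model takes no time and is no camera call.
- r.hand_in(): hands the job in, once; it reports no verdict.
Trained networks look in the newest picture that a camera, given by its name, has taken for a name from the list of things; names that differ only in an ending like _2 or _b are one class to them, and where a whole thing is asked for, a point or a joint stands for the part that bears it (a point fixed in the world has none). Each returns a list of dicts, best first, with "confidence" (0 to 1); they miss things now and then, are a little off and sometimes report something else, mostly with a low value. They report only what shows in the picture. A call takes as long as a camera call. They do not tell look-alikes from the thing itself.
- nets.recognise(camera, thing): "position" ([column, row] in pixels, amid what is visible of it).
- nets.cut_out(camera, thing): "pixels" (384x512 bool, what is visible of it) and "position" ([column, row] in pixels, amid what is visible of it).
The state is a dict: "t": time; "qpos": joint angles; "joint_vel": joint speeds; "joint_torque": joint torques, N m; "ee_pos": TCP position; "tool_rot": TCP orientation; "ft_force": force on the tool from outside, world axes, zero at the start; "moment": the same for the moment, N m; "opening": opening from 0.0 (shut) to 1.0 (fully open).
Only numpy, scipy, OpenCV 4.12 (cv2) and the standard library are available. Lean on these libraries where they do the work, as an engineer would, in place of code of your own. Each camera call takes 0.05 s, during which the arm holds its last target.

## Working session

There is one attempt and no reset: what is moved stays moved. The work goes in short steps, Python scripts to look and compute and a tool call to move; the robot and the scene stay as the last step left them, time stands still between calls to the robot, and variables do not carry over. Pictures are saved under pics/ and viewed, and the job is handed in when it is done.

Besides the shell and the picture viewer there is one more tool, called after "Emit:" by a JSON object that holds its "op" and its "data", one argument or row to a line. apply_moves: Moves the arm, as the interface text tells. Its arguments: {"type":"object","properties":{"series":{"type":"string"},"jaw":{"type":"number"},"squeeze":{"type":"number"}},"required":["series"]}

```bash
mkdir -p pics; ls
python3 - <<'E'
from cell import r,camera,camera_model,nets
import cv2
print(r.sense())
for n in ["top","scene","wrist"]:
    im=camera(n); cv2.imwrite(f"pics/{n}0.png",cv2.resize(im[:,:,::-1],(800,600),interpolation=cv2.INTER_CUBIC)); 
    print(n,camera_model(n))
E
```

```text
pics
{'t': 0.0, 'qpos': array([-1.33686694e+00,  2.64786517e-01,  1.60537379e+00, -8.39758670e-06,
        1.27369319e+00, -3.68948658e-02]), 'joint_vel': array([0.00064682, 0.00051547, 0.00138945, 0.00097021, 0.0016707 ,
       0.00072975]), 'joint_torque': array([-2.05339951e-03, -5.15117562e+01, -3.67307925e+01, -3.63707804e-04,
        1.27121567e-02,  7.88904941e-07]), 'ee_pos': array([ 180.44819134, -649.84668927,  302.53947033]), 'tool_rot': array([ 9.90844979e-01,  1.34999813e-01, -1.15180026e-04, -1.12454616e-03]), 'ft_force': array([ 0.74199026,  0.49005932, -0.01400172]), 'moment': array([0.01207364, 0.0038124 , 0.01406584]), 'opening': 1.000460340752977}
top {'fx': 370.51884626954933, 'fy': 370.51884626954933, 'cx': 255.6000768110404, 'cy': 189.97050998363002, 'R': array([[-0.01258943, -0.99967713, -0.02207108],
       [-0.99827325,  0.01383218, -0.05708938],
       [ 0.05737624,  0.02131424, -0.99812508]]), 't': array([-50.89470482, 482.52493302, 947.13610406])}
scene {'fx': 420.2117788406888, 'fy': 420.2117788406888, 'cx': 252.7427112731653, 'cy': 182.26058400456876, 'R': array([[-0.45632183,  0.88959328,  0.01985391],
       [ 0.67533712,  0.36077382, -0.64324337],
       [-0.57938775, -0.28011791, -0.76540433]]), 't': array([ 280.87803736, -284.33601921, 1584.24117776])}
wrist {'fx': 299.2948810841376, 'fy': 299.2948810841376, 'cx': 256.57574411303995, 'cy': 181.22302358147314, 'mount': array([[ 6.26692640e-04, -9.58051415e-01, -2.86595698e-01,
         7.32650364e+01],
       [ 9.99999689e-01,  7.37744204e-04, -2.79503262e-04,
         4.70854238e-01],
       [ 4.79212811e-04, -2.86595434e-01,  9.58051579e-01,
        -6.92458387e+01],
       [ 0.00000000e+00,  0.00000000e+00,  0.00000000e+00,
         1.00000000e+00]])}
```

View pics/top0.png

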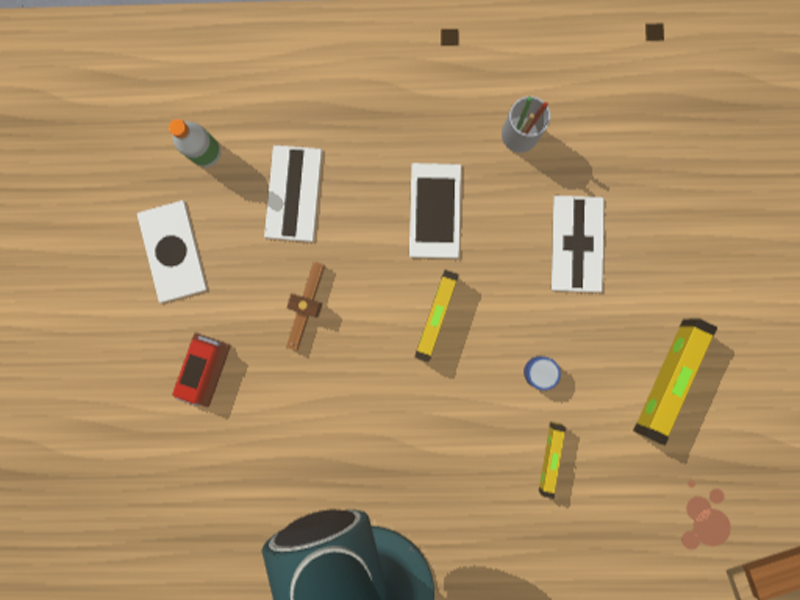

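View pics/scene0.png

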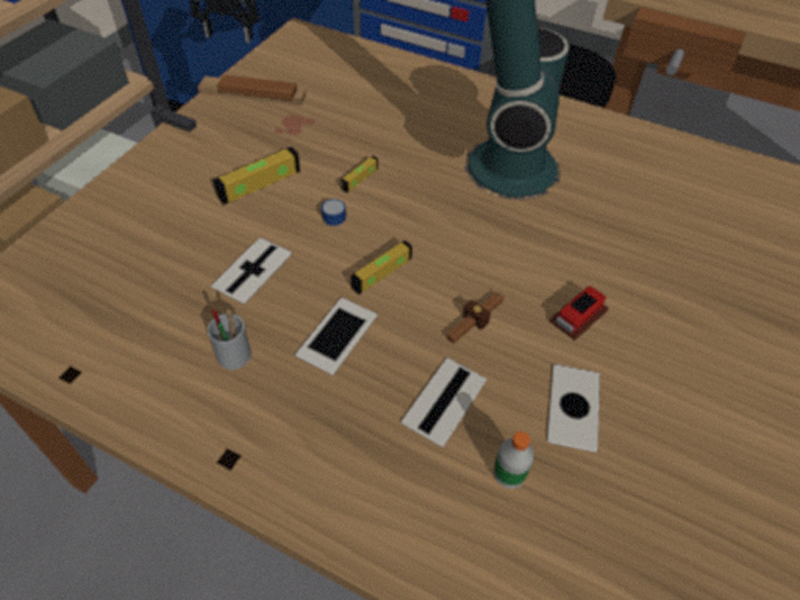

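The middle-sized level is the one at about (437,315) in the enlarged top view. The look-alikes are the big one at (675,380) and the small one at (553,460). The other targets are the sander (200,370), gauge (305,305) and tin (542,373). Their boards are at (436,210), (579,243) and (171,250), with the level's at (294,193).

```bash
cat > h.py <<'E'
import numpy as np,cv2
from scipy.optimize import minimize
from scipy.spatial.transform import Rotation as Ro
from cell import r,camera,camera_model,nets
def box(x0,x1,y0,y1,z0,z1): return np.array([[x,y,z] for x in(x0,x1) for y in(y0,y1) for z in(z0,z1)],float)
def cyl(R,z0,z1):
    a=np.linspace(0,2*np.pi,40,endpoint=False); return np.vstack([np.c_[R*np.cos(a),R*np.sin(a),0*a+z] for z in(z0,z1)])
M={'sander':[box(-55,55,-32,32,0,10),box(-50,50,-22,22,10,42)],'level':[box(-75,75,-12,12,0,40)],
'gauge':[box(-75,75,-9,9,0,18),box(-13,13,-25,25,0,34)],'tin':[cyl(27,0,32)],'board':[box(-80,80,-42,42,0,6)]}
def cam(name,s=None):
    m=camera_model(name)
    if name=='wrist':
        T=np.eye(4);T[:3,:3]=Ro.from_quat(s['tool_rot']).as_matrix();T[:3,3]=s['ee_pos']
        W=np.linalg.inv(T@m['mount']); m['R'],m['t']=W[:3,:3],W[:3,3]
    return m
def proj(m,X):
    c=X@m['R'].T+m['t']; return np.c_[c[:,0]/c[:,2]*m['fx']+m['cx'],c[:,1]/c[:,2]*m['fy']+m['cy']]
def back(m,uv,z):
    d=np.array([(uv[0]-m['cx'])/m['fx'],(uv[1]-m['cy'])/m['fy'],1])@m['R']; o=-m['R'].T@m['t']
    return o+d*(z-o[2])/d[2]
def place(P,p,z=0):
    c,s=np.cos(p[2]),np.sin(p[2]); return P@np.array([[c,-s,0],[s,c,0],[0,0,1]]).T+[p[0],p[1],z]
S=4
def sil(m,model,p,z=0):
    im=np.zeros((384*S,512*S),np.uint8)
    for P in M[model]:
        h=cv2.convexHull(((proj(m,place(P,p,z))+.5)*S-.5).astype(np.float32))
        cv2.fillConvexPoly(im,np.round(h*16).astype(np.int32),255,shift=4)
    return cv2.resize(im,(512,384),interpolation=cv2.INTER_AREA)/255.
def fit(m,model,mask,p0,z=0):
    mk=mask.astype(float)
    def f(q):
        s=sil(m,model,[q[0],q[1],q[2]/50],z); return 1-np.minimum(s,mk).sum()/np.maximum(s,mk).sum()
    best=None
    for d in ((0,) if model=='tin' else (-.4,0,.4)):
        q0=np.array([p0[0],p0[1],(p0[2]+d)*50]); 
        o=minimize(f,q0,method='Nelder-Mead',options=dict(initial_simplex=q0+np.array([[0,0,0],[12,0,0],[0,12,0],[0,0,10]]),xatol=.05,fatol=1e-5))
        if best is None or o.fun<best.fun: best=o
    q=best.x; return np.array([q[0],q[1],q[2]/50]),1-best.fun
E
python3 - <<'E'
from h import *
import pickle
m=cam('top'); im=camera('top'); out=im[:,:,::-1].copy(); res={}
for n in ['sander','level','gauge','tin','board_sander','board_level','board_gauge','board_tin']:
    for d in nets.cut_out('top',n):
        if d['confidence']<.3: continue
        mod='board' if 'board' in n else n
        b=back(m,d['position'],20)
        p,i=fit(m,mod,d['pixels'],[b[0],b[1],np.pi/2])
        print(n,round(d['confidence'],2),np.round(d['position']),'px',d['pixels'].sum(),'pose',p.round(3),'iou',round(i,3))
        res.setdefault(n,[]).append((p,i))
        c=cv2.findContours((sil(m,mod,p)>.5).astype(np.uint8),0,2)[0]; cv2.drawContours(out,c,-1,(255,0,255),1)
cv2.imwrite('pics/fit.png',cv2.resize(out,(800,600),interpolation=cv2.INTER_CUBIC)); pickle.dump(res,open('res.pkl','wb'))
E
```

```text
sander 0.57 [128. 239.] px 969 pose [363.73  275.156   2.745] iou 0.842
level 0.87 [282. 198.] px 599 pose [ 452.089 -116.409    2.795] iou 0.929
level 0.83 [430. 239.] px 1807 pose [ 320.946 -493.658    2.7  ] iou 0.574
level 0.73 [351. 295.] px 441 pose [ 2.32844e+02 -3.01388e+02 -8.90000e-02] iou 0.509
level 0.52 [108. 164.] px 1910 pose [564.29  324.96    3.151] iou 0.488
gauge 0.61 [193. 196.] px 548 pose [470.827  99.088   1.523] iou 0.333
tin 0.93 [346. 235.] px 360 pose [ 357.317 -287.26     1.64 ] iou 0.849
board_sander 0.74 [279. 201.] px 583 pose [ 457.523 -118.507    2.439] iou 0.292
board_sander 0.7 [277. 137.] px 1980 pose [ 629.028 -118.925    3.119] iou 0.969
board_level 0.97 [186. 122.] px 1792 pose [ 6.62392e+02  1.22364e+02 -1.12000e-01] iou 0.924
board_gauge 0.64 [368. 152.] px 1992 pose [ 569.83  -355.411    3.095] iou 0.966
board_gauge 0.56 [345. 236.] px 420 pose [ 366.796 -268.689    1.056] iou 0.204
board_tin 0.66 [108. 159.] px 1880 pose [566.856 330.214   3.395] iou 0.951
```

View pics/fit.png

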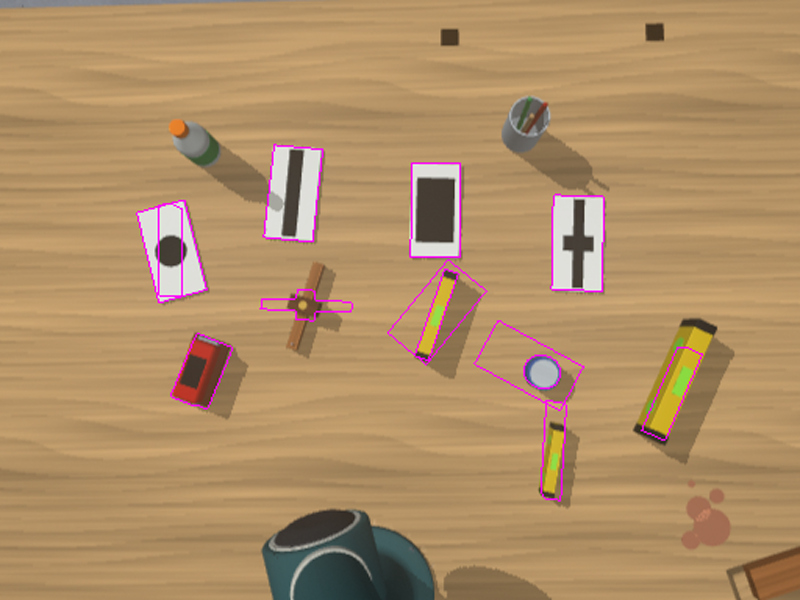

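The outlines match their boards. Calibration and arm pose agree with the picture, although the items lie along world x rather than y. I'll trust the images. Next I refit the gauge and work out the first move.

```bash
cat >> h.py <<'E'
def plan(tx,ty,tz,th):
    """prints shift (m, tool axes) and turn to bring TCP to target with tool-x world angle th (mod pi chosen for j6)"""
    s=r.sense(); R=Ro.from_quat(s['tool_rot']).as_matrix(); cur=np.arctan2(R[1,0],R[0,0])
    d=R.T@(np.array([tx,ty,tz])-s['ee_pos'])/1000
    j1=np.arctan2(ty,tx); c=[]
    for k in range(-3,4):
        j6=j1+1.571-(th+k*np.pi)
        if abs(j6)<2.4: c.append((abs(j6-s['qpos'][5]),j6))
    c.sort(); dth=[]
    for _,j6 in c:
        # turn about tool z = change of world angle negated
        t0=s['qpos'][0]-s['qpos'][5]+1.571; dth.append((round(-((j1-j6+1.571)-t0),3),round(j6,2)))
    print('t',round(s['t'],2),'pos',s['ee_pos'].round(1),'ang',round(cur,3),'tilt',R[2,2].round(5),'open',round(s['opening'],3),'F',s['ft_force'].round(1))
    print('shift',d.round(4),'turn(j6) options',dth,'len mm',round(np.linalg.norm(d)*1000))
E
python3 - <<'E'
from h import *
m=cam('top'); camera('top')
for n in ['gauge','level','sander','tin']:
    d=nets.cut_out('top',n)
    if not d: print('none');continue
    d=d[0]; b=back(m,d['position'],20)
    for y0 in (0,): print(n,d['confidence'],d['position'],fit(m,n,d['pixels'],[b[0],b[1],y0]))
plan(450,-100,260,2.75)
plan(364,275,230,2.75)
E
```

```text
gauge 0.88 [197.7, 196.4] (array([ 4.71791901e+02,  1.00834239e+02, -3.14425708e-01]), np.float64(0.9133300883945366))
level 0.82 [432.0, 241.9] (array([ 3.62123072e+02, -5.12073883e+02, -4.42255847e-01]), np.float64(0.5810574621786004))
sander 0.62 [131.1, 239.1] (array([ 3.66330024e+02,  2.75880132e+02, -3.43246509e-01]), np.float64(0.9436602592033397))
tin 0.92 [346.1, 234.2] (array([ 3.56712343e+02, -2.86555549e+02,  1.02391079e-01]), np.float64(0.9148599840086757))
t 0.85 pos [ 180.5 -650.4  303.9] ang 0.271 tilt -1.0 open 1.0 F [ 0.5 -0.5 -0.1]
shift [ 0.4069 -0.4583  0.0439] turn(j6) options [(np.float64(-2.479), np.float64(-1.4)), (np.float64(0.663), np.float64(1.74))] len mm 614
t 0.85 pos [ 180.5 -650.4  303.9] ang 0.271 tilt -1.0 open 1.0 F [ 0.5 -0.5 -0.1]
shift [ 0.4243 -0.8426  0.0739] turn(j6) options [(np.float64(-2.479), np.float64(-0.53))] len mm 946
```

Emit:
{"op": "apply_moves", "data": {
  "series": "0.407 -0.458 0.044 -1.3;0.407 -0.458 0.044 -1.3;0.407 -0.458 0.044 -1.3;0.407 -0.458 0.044 -1.3;0.407 -0.458 0.044 -1.3;0.407 -0.458 0.044 -1.3;0.407 -0.458 0.044 -1.3;0.407 -0.458 0.044 -1.3;0.407 -0.458 0.044 -1.3;0.407 -0.458 0.044 -1.3",
  "jaw": 1
}}

```text
t: 1.68
ee_pos: [363.9, -275.4, 274.3]
tool_rot: [0.723, 0.691, 0.0, 0.001]
ft_force: [0.9, 0.4, 0.0]
opening: 0.999
```

Run:
```python
from h import *
plan(366,276,230,2.8)
print(r.sense()['qpos'].round(2))
```

```text
t 1.68 pos [ 363.9 -275.4  274.3] ang 1.526 tilt -1.0 open 0.999 F [0.9 0.4 0. ]
shift [ 0.551  -0.0224  0.0439] turn(j6) options [(np.float64(-1.273), np.float64(-0.58))] len mm 553
[-0.7  -0.14  2.09  0.    1.19 -0.66]
```

Emit:
{"op": "apply_moves", "data": {
  "series": "0.28 0.06 0.02 -0.9;0.28 0.06 0.02 -0.9;0.28 0.06 0.02 -0.9;0.28 0.06 0.02 -0.9;0.28 0.06 0.02 -0.9;0.28 0.06 0.02 -0.9;0.28 0.06 0.02 -0.9;0.551 -0.022 0.044 -1.273;0.551 -0.022 0.044 -1.273;0.551 -0.022 0.044 -1.273"
}}

```text
t: 2.52
ee_pos: [406.9, 122.2, 243.8]
tool_rot: [0.181, 0.983, 0.0, 0.001]
ft_force: [0.6, 1.3, 0.0]
opening: 0.998
```

Run:
```python
from h import *
plan(366,276,230,2.8)
```

```text
t 2.52 pos [406.9 122.2 243.8] ang 2.777 tilt -1.0 open 0.998 F [0.6 1.3 0. ]
shift [0.0931 0.1291 0.0138] turn(j6) options [(np.float64(-0.023), np.float64(-0.58))] len mm 160
```

Emit:
{"op": "apply_moves", "data": {
  "series": "0.093 0.129 0.014 -0.023;0.093 0.129 0.014 -0.023;0.093 0.129 0.014 -0.023;0.093 0.129 0.014 -0.023;0.093 0.129 0.014 -0.023;0.093 0.129 0.014 -0.023;0.093 0.129 0.014 -0.023"
}}

```text
t: 3.1
ee_pos: [367.3, 274.0, 229.5]
tool_rot: [0.172, 0.985, -0.0, 0.0]
ft_force: [0.3, 0.1, 0.1]
opening: 0.998
```

```bash
cat >> h.py <<'E'
def look(tag,items):
    """items: list of (net name, model, guess pose, z)"""
    s=r.sense(); im=camera('wrist'); m=cam('wrist',s); out=cv2.resize(im[:,:,::-1],(800,600),interpolation=cv2.INTER_CUBIC); res=[]
    for n,mod,g,z in items:
        c=nets.cut_out('wrist',n); gp=proj(m,np.array([[g[0],g[1],z+15]]))[0]
        c=[d for d in c if d['confidence']>.25]
        if not c: print(n,'not found'); res.append(None); continue
        d=min(c,key=lambda d:np.linalg.norm(np.array(d['position'])-gp))
        p,i=fit(m,mod,d['pixels'],g,z)
        ys,xs=np.nonzero(d['pixels'])
        print(n,'conf',round(d['confidence'],2),'at',np.round(d['position']),'guess px',gp.round(),'box',xs.min(),xs.max(),ys.min(),ys.max(),'pose',p.round(3),'iou',round(i,3))
        cc=cv2.findContours(cv2.resize((sil(m,mod,p,z)>.5).astype(np.uint8),(800,600),interpolation=0),0,2)[0]; cv2.drawContours(out,cc,-1,(255,0,255),1); res.append(p)
    cv2.imwrite(f'pics/{tag}.png',out); return res
E
python3 - <<'E'
from h import *
p=look('w_sander',[('sander','sander',[366,276,-.34],0)])[0]
plan(p[0],p[1],150,p[2])
E
```

```text
sander conf 0.85 at [260. 162.] guess px [258. 167.] box 225 292 109 224 pose [ 3.66073e+02  2.75791e+02 -3.50000e-01] iou 0.968
t 3.2 pos [367.7 273.2 229.6] ang 2.792 tilt -1.0 open 1.002 F [-0.1 -0.3  0.8]
shift [0.0025 0.0019 0.0796] turn(j6) options [(np.float64(0.0), np.float64(-0.58))] len mm 80
```

View pics/w_sander.png

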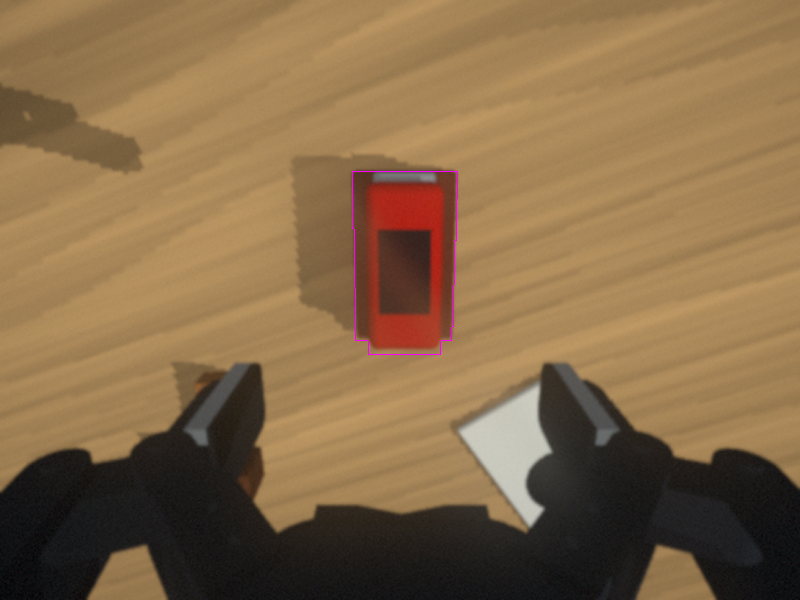

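The sander sits squarely between the fingers, at about (400,262) in this view. The fitted outline hugs it, and the wrist and top cameras agree to 1 mm. Going down to grasp.

Emit:
{"op": "apply_moves", "data": {
  "series": "0.002 0.002 0.035 0;0.002 0.002 0.07 0;0.002 0.002 0.1 0;0.002 0.002 0.12 0;0.002 0.002 0.135 0;0.002 0.002 0.139 0;0.002 0.002 0.139 0"
}}

```text
t: 3.78
ee_pos: [365.9, 275.1, 89.4]
tool_rot: [0.174, 0.985, -0.001, -0.001]
ft_force: [-0.8, 0.2, 0.4]
opening: 1.001
```

Emit:
{"op": "apply_moves", "data": {
  "series": "0 0 0 0;0 0 0 0;0 0 0 0;0 0 0 0;0 0 0 0;0 0 0 0;0 0 0 0;0 0 0 0",
  "jaw": 0,
  "squeeze": 45
}}

```text
t: 4.45
ee_pos: [367.1, 277.3, 92.0]
tool_rot: [0.173, 0.985, 0.001, 0.001]
ft_force: [0.4, -1.7, 6.1]
opening: 0.507
```

Run:
```python
from h import *
plan(366,276,90,-.35)
```

```text
t 4.45 pos [367.1 277.3  92. ] ang 2.794 tilt -1.0 open 0.507 F [ 0.4 -1.7  6.1]
shift [ 0.0006 -0.0016  0.002 ] turn(j6) options [(np.float64(0.002), np.float64(-0.57))] len mm 3
```

Emit:
{"op": "apply_moves", "data": {
  "series": "0 0 -0.015 0;0 0 -0.04 0;0 0 -0.07 0;0 0 -0.09 0;0 0 -0.1 0;0 0 -0.1 0"
}}

```text
t: 4.95
ee_pos: [367.5, 277.9, 193.3]
tool_rot: [0.173, 0.985, 0.002, 0.002]
ft_force: [-0.3, -0.2, -2.3]
opening: 0.508
```

Run:
```python
from h import *
plan(629,-119,190,3.119)
```

```text
t 4.95 pos [367.5 277.9 193.3] ang 2.794 tilt -0.99998 open 0.508 F [-0.3 -0.2 -2.3]
shift [-0.381  -0.2841  0.0032] turn(j6) options [(np.float64(-0.325), np.float64(-1.73)), (np.float64(2.817), np.float64(1.41))] len mm 475
```

Emit:
{"op": "apply_moves", "data": {
  "series": "-0.025 -0.018 0 -0.03;-0.055 -0.041 0 -0.06;-0.087 -0.065 0 -0.1;-0.119 -0.089 0 -0.13;-0.151 -0.113 0 -0.17;-0.183 -0.137 0 -0.2;-0.215 -0.161 0 -0.23;-0.247 -0.185 0 -0.26;-0.279 -0.209 0 -0.29;-0.31 -0.232 0 -0.325"
}}

```text
t: 5.78
ee_pos: [578.0, -48.8, 187.9]
tool_rot: [0.011, 1.0, 0.0, -0.002]
ft_force: [0.9, 1.1, -2.5]
opening: 0.507
```

Run:
```python
from h import *
plan(629,-119,190,3.119)
```

```text
t 5.78 pos [578.  -48.8 187.9] ang 3.12 tilt -0.99999 open 0.507 F [ 0.9  1.1 -2.5]
shift [-0.0525 -0.069  -0.0023] turn(j6) options [(np.float64(0.001), np.float64(-1.73)), (np.float64(3.143), np.float64(1.41))] len mm 87
```

Emit:
{"op": "apply_moves", "data": {
  "series": "-0.025 -0.033 0 0;-0.045 -0.06 0 0;-0.0525 -0.069 0 0;-0.0525 -0.069 0 0;-0.0525 -0.069 0.03 0;-0.0525 -0.069 0.055 0;-0.0525 -0.069 0.07 0;-0.0525 -0.069 0.075 0;-0.0525 -0.069 0.075 0"
}}

```text
t: 6.53
ee_pos: [626.5, -115.5, 112.0]
tool_rot: [0.011, 1.0, 0.001, -0.003]
ft_force: [0.1, 0.9, -2.6]
opening: 0.506
```

Run:
```python
from h import *
look('w_sb',[('board_sander','board',[629,-119,-.02],0),('sander','sander',[629,-119,-.02],17)])
look('w_sb',[])
plan(629,-119,99,3.119)
```

```text
board_sander conf 0.87 at [233. 113.] guess px [251. 222.] box 179 325 83 321 pose [ 6.29057e+02 -1.19381e+02 -4.20000e-02] iou 0.241
sander not found
t 6.73 pos [ 630.5 -116.9  117.1] ang 3.119 tilt -1.0 open 0.507 F [ 0.1 -0.3 -2.4]
shift [ 0.0015 -0.0021  0.0181] turn(j6) options [(np.float64(0.001), np.float64(-1.73)), (np.float64(3.142), np.float64(1.41))] len mm 18
```

View pics/w_sb.png

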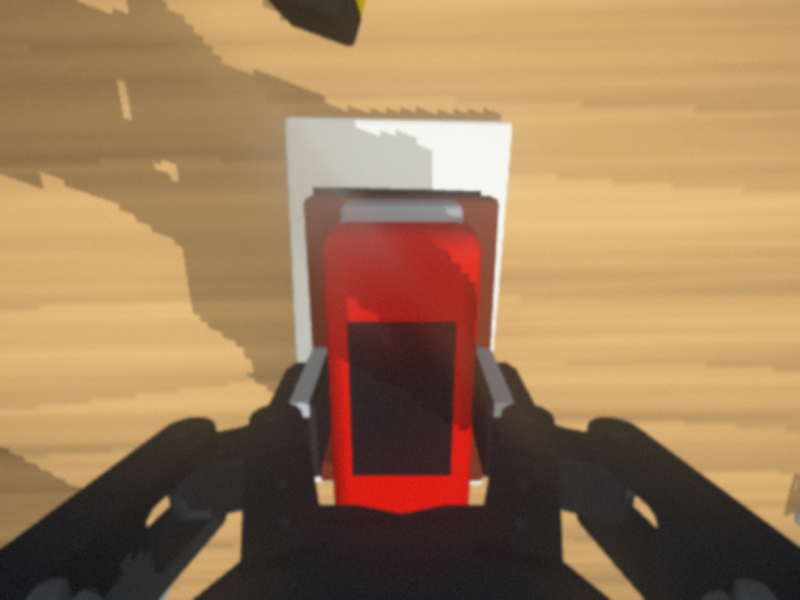

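The block hangs over the board, with white margins of about 17 px on the left and 10 px on the right. The 2 mm correction fixes that. Setting it down.

Emit:
{"op": "apply_moves", "data": {
  "series": "0.0015 -0.002 0.006 0;0.0015 -0.002 0.011 0;0.0015 -0.002 0.014 0;0.0015 -0.002 0.016 0;0.0015 -0.002 0.018 0;0.0015 -0.002 0.018 0;0.0015 -0.002 0.018 0"
}}

```text
t: 7.32
ee_pos: [627.7, -119.2, 98.1]
tool_rot: [0.011, 1.0, 0.0, -0.0]
ft_force: [-3.3, 0.6, 5.5]
opening: 0.504
```

Emit:
{"op": "apply_moves", "data": {
  "series": "0 0 0 0;0 0 0 0;0 0 0 0;0 0 0 0;0 0 0 0;0 0 -0.02 0;0 0 -0.06 0;0 0 -0.1 0;0 0 -0.13 0;0 0 -0.13 0",
  "jaw": 1
}}

```text
t: 8.15
ee_pos: [632.3, -120.1, 236.6]
tool_rot: [0.011, 1.0, -0.002, 0.007]
ft_force: [1.1, -0.0, 0.6]
opening: 1.001
```

Run:
```python
from h import *
look('w_sb2',[('sander','sander',[629,-119,-.02],6),('board_sander','board',[629,-119,-.02],0)])
m=cam('top'); camera('top')
for d in nets.cut_out('top','level'):
    print(d['confidence'],d['position'],d['pixels'].sum(), fit(m,'level',d['pixels'],[452,-116,-.35]) if abs(d['position'][0]-282)<20 else '')
plan(452,-116,228,-.35)
```

```text
sander conf 0.98 at [258. 155.] guess px [258. 163.] box 225 291 102 216 pose [ 6.27116e+02 -1.19444e+02 -2.30000e-02] iou 0.945
board_sander conf 0.8 at [256. 101.] guess px [258. 161.] box 216 303 75 229 pose [ 6.28487e+02 -1.19740e+02 -4.40000e-02] iou 0.413
0.7 [353.5, 294.2] 390 
0.63 [429.7, 239.7] 1799 
t 8.4 pos [ 626.8 -118.8  225.5] ang 3.119 tilt -0.99999 open 1.001 F [ 0.4 -0.1  0.2]
shift [ 0.1748 -0.0012 -0.002 ] turn(j6) options [(np.float64(0.327), np.float64(-1.47)), (np.float64(3.469), np.float64(1.67))] len mm 175
```

View pics/w_sb2.png

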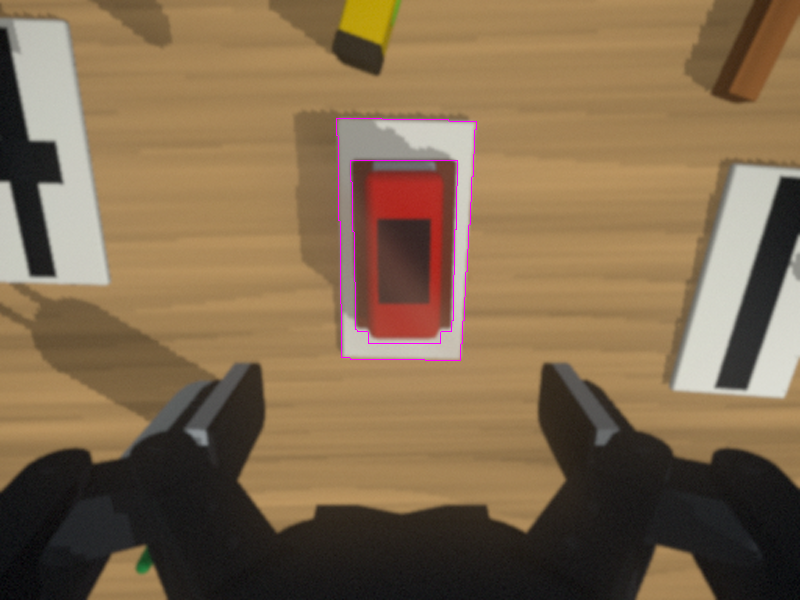

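The sander is centred on its board at about (405,250), within roughly 2 mm, and no dark outline shows. Next is the level.

Emit:
{"op": "apply_moves", "data": {
  "series": "0.175 0 0 0.327;0.175 0 0 0.327;0.175 0 0 0.327;0.175 0 0 0.327;0.175 0 0 0.327;0.175 0 0 0.327;0.175 0 0 0.327;0.175 0 0 0.327"
}}

```text
t: 9.07
ee_pos: [454.1, -115.3, 227.4]
tool_rot: [0.174, 0.985, 0.0, 0.0]
ft_force: [0.0, 0.6, 0.6]
opening: 0.998
```

Run:
```python
from h import *
p=look('w_lev',[('level','level',[452,-116,-.35],0)])[0]
if p is not None: plan(p[0],p[1],92,p[2])
```

```text
level conf 0.91 at [250. 164.] guess px [255. 168.] box 237 266 85 248 pose [ 4.50076e+02 -1.17989e+02 -3.48000e-01] iou 0.969
t 9.17 pos [ 454.5 -115.3  227.6] ang 2.792 tilt -1.0 open 1.003 F [ 0.8 -0.2  0.2]
shift [ 0.0033 -0.004   0.1356] turn(j6) options [(np.float64(-0.001), np.float64(-1.48)), (np.float64(3.141), np.float64(1.66))] len mm 136
```

View pics/w_lev.png

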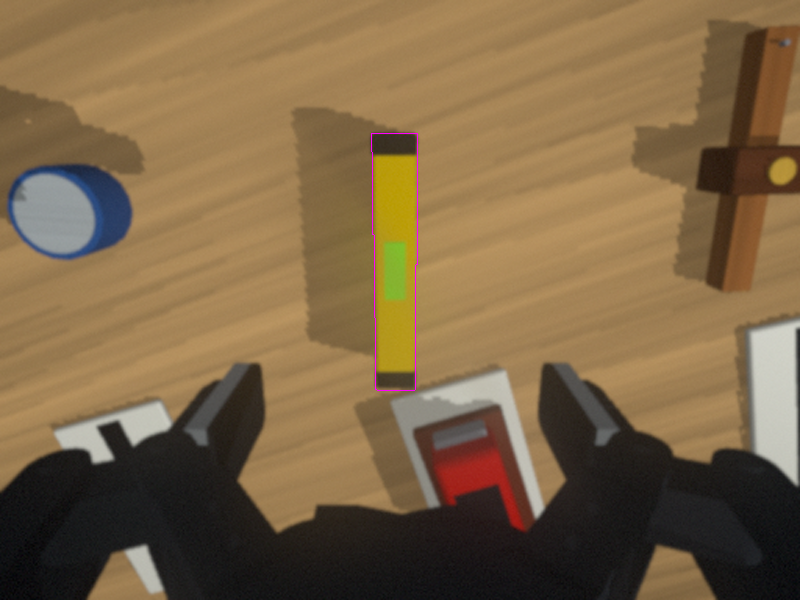

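This level, centred at (395,262), fits the 150 x 24 mm model with IoU 0.97, so it is the right one. Grasping it.

Emit:
{"op": "apply_moves", "data": {
  "series": "0.003 -0.004 0.035 0;0.003 -0.004 0.07 0;0.003 -0.004 0.1 0;0.003 -0.004 0.12 0;0.003 -0.004 0.132 0;0.003 -0.004 0.136 0;0.003 -0.004 0.136 0"
}}

```text
t: 9.75
ee_pos: [448.8, -117.6, 90.1]
tool_rot: [0.174, 0.985, 0.0, -0.001]
ft_force: [-0.5, -0.3, 0.5]
opening: 0.995
```

Emit:
{"op": "apply_moves", "data": {
  "series": "0 0 0 0;0 0 0 0;0 0 0 0;0 0 0 0;0 0 0 0;0 0 0 0;0 0 0 0;0 0 0 0;0 0 0 0",
  "jaw": 0
}}

```text
t: 10.5
ee_pos: [449.5, -118.0, 92.5]
tool_rot: [0.174, 0.985, -0.0, 0.001]
ft_force: [-0.3, 1.1, 6.0]
opening: 0.274
```

Emit:
{"op": "apply_moves", "data": {
  "series": "0 0 -0.015 0;0 0 -0.04 0;0 0 -0.07 0;0 0 -0.09 0;0 0 -0.1 0;0 0 -0.1 0"
}}

```text
t: 11.0
ee_pos: [450.2, -118.3, 193.9]
tool_rot: [0.174, 0.985, -0.0, 0.002]
ft_force: [0.4, 0.5, -1.4]
opening: 0.27
```

Run:
```python
from h import *
plan(662.4,122.4,195,-.112)
```

```text
t 11.0 pos [ 450.2 -118.3  193.9] ang 2.792 tilt -0.99999 open 0.27 F [ 0.4  0.5 -1.4]
shift [-0.1169  0.2989 -0.0005] turn(j6) options [(np.float64(-0.238), np.float64(-1.28)), (np.float64(2.904), np.float64(1.87))] len mm 321
```

Emit:
{"op": "apply_moves", "data": {
  "series": "-0.01 0.024 0 -0.03;-0.021 0.054 0 -0.06;-0.033 0.085 0 -0.09;-0.045 0.115 0 -0.12;-0.057 0.146 0 -0.15;-0.069 0.177 0 -0.18;-0.081 0.207 0 -0.2;-0.093 0.238 0 -0.238;-0.104 0.266 0 -0.238;-0.113 0.289 0 -0.238"
}}

```text
t: 11.83
ee_pos: [654.0, 116.7, 188.3]
tool_rot: [0.055, 0.998, -0.0, -0.002]
ft_force: [-0.5, 0.3, -1.0]
opening: 0.273
```

Emit:
{"op": "apply_moves", "data": {
  "series": "-0.004 0.01 0 0;-0.004 0.01 0.02 0;-0.004 0.01 0.045 0;-0.004 0.01 0.065 0;-0.004 0.01 0.074 0;-0.004 0.01 0.074 0;-0.004 0.01 0.074 0"
}}

```text
t: 12.42
ee_pos: [658.0, 124.0, 116.1]
tool_rot: [0.056, 0.998, -0.0, -0.001]
ft_force: [-0.7, 0.7, -0.3]
opening: 0.267
```

Run:
```python
from h import *
look('w_lb',[('board_level','board',[662,122,-.11],0),('level','level',[662,122,-.11],20)])
plan(662.4,122.4,98,-.112)
```

```text
board_level conf 0.92 at [224. 164.] guess px [255. 222.] box 180 323 88 319 pose [ 6.63508e+02  1.21183e+02 -1.02000e-01] iou 0.385
level conf 0.9 at [255. 202.] guess px [254. 236.] box 227 287 86 328 pose [ 6.58443e+02  1.23581e+02 -1.12000e-01] iou 0.825
t 12.57 pos [660.2 124.4 119.2] ang 3.03 tilt -1.0 open 0.275 F [ 0.9  0.2 -0.5]
shift [-0.0024 -0.0017  0.0213] turn(j6) options [(np.float64(0.0), np.float64(-1.28)), (np.float64(3.142), np.float64(1.87))] len mm 21
```

View pics/w_lb.png

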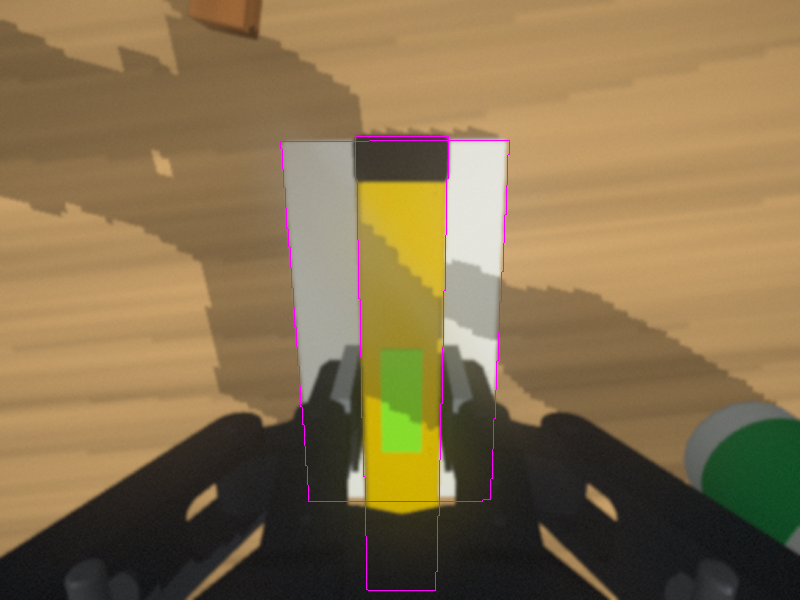

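The level is over its board, and the glue bottle at (770,470) is clear. It needs about 4 mm further out and 2 mm to the left. Setting it down.

Emit:
{"op": "apply_moves", "data": {
  "series": "-0.002 -0.0015 0.006 0;-0.004 -0.0024 0.011 0;-0.004 -0.0024 0.015 0;-0.004 -0.0024 0.018 0;-0.004 -0.0024 0.02 0;-0.004 -0.0024 0.0213 0;-0.004 -0.0024 0.0213 0;-0.004 -0.0024 0.0213 0"
}}

```text
t: 13.23
ee_pos: [662.8, 121.6, 98.5]
tool_rot: [0.056, 0.998, -0.0, -0.0]
ft_force: [-5.9, -1.7, 11.5]
opening: 0.271
```

Emit:
{"op": "apply_moves", "data": {
  "series": "0 0 0 0;0 0 0 0;0 0 0 0;0 0 0 0;0 0 0 0;0 0 -0.02 0;0 0 -0.06 0;0 0 -0.1 0;0 0 -0.13 0;0 0 -0.13 0",
  "jaw": 0.75
}}

```text
t: 14.07
ee_pos: [667.1, 122.3, 235.5]
tool_rot: [0.056, 0.998, 0.001, 0.007]
ft_force: [1.7, 0.4, 1.0]
opening: 0.75
```

Emit:
{"op": "apply_moves", "data": {
  "series": "0 0 0 0;0 0 0 0;0 0 0 0",
  "jaw": 1
}}

```text
t: 14.32
ee_pos: [661.5, 121.4, 223.9]
tool_rot: [0.056, 0.998, -0.0, -0.002]
ft_force: [0.0, 0.8, -0.0]
opening: 0.997
```

Run:
```python
from h import *
look('w_lb2',[('level','level',[662,122,-.11],6),('board_level','board',[662,122,-.11],0)])
plan(472,101,228,-.314)
```

```text
level conf 0.66 at [256. 173.] guess px [258. 173.] box 242 272 91 259 pose [ 6.62594e+02  1.21383e+02 -1.10000e-01] iou 0.968
board_level conf 0.75 at [272. 160.] guess px [258. 172.] box 211 301 86 243 pose [ 6.63308e+02  1.21267e+02 -9.70000e-02] iou 0.657
t 14.47 pos [661.7 121.4 223.8] ang 3.03 tilt -0.99999 open 1.002 F [-0.4 -0.2 -0.9]
shift [ 0.1863 -0.0415 -0.0034] turn(j6) options [(np.float64(0.202), np.float64(-1.05)), (np.float64(3.344), np.float64(2.1))] len mm 191
```

View pics/w_lb2.png

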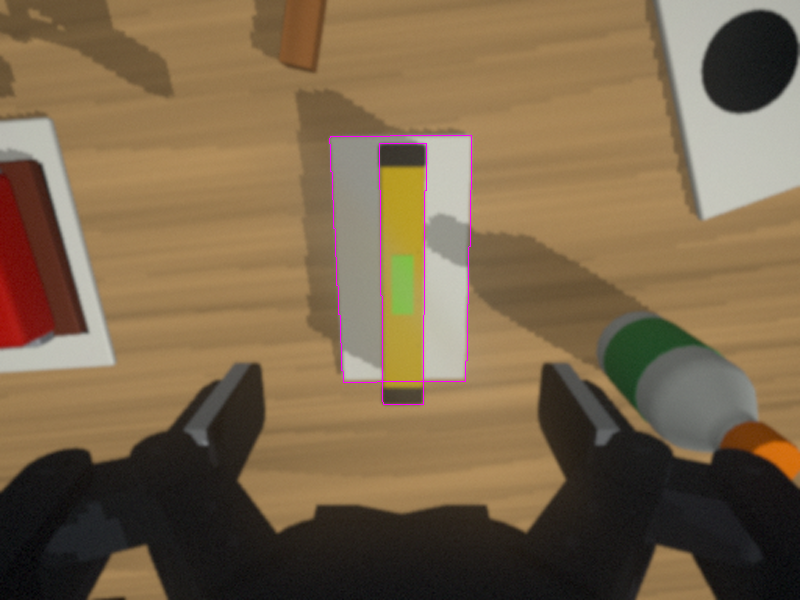

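The level sits within 1 mm of its board's centre. The bottle at (690,390) hasn't been touched. Next is the gauge.

Emit:
{"op": "apply_moves", "data": {
  "series": "0.186 -0.041 -0.003 0.2;0.186 -0.041 -0.003 0.2;0.186 -0.041 -0.003 0.2;0.186 -0.041 -0.003 0.2;0.186 -0.041 -0.003 0.2;0.186 -0.041 -0.003 0.2;0.186 -0.041 -0.003 0.2;0.186 -0.041 -0.003 0.2"
}}

```text
t: 15.13
ee_pos: [474.1, 101.7, 229.3]
tool_rot: [0.155, 0.988, 0.0, 0.001]
ft_force: [0.5, -0.0, 0.8]
opening: 0.999
```

Run:
```python
from h import *
p=look('w_g',[('gauge','gauge',[472,101,-.314],0)])[0]
if p is not None: plan(p[0],p[1],88,p[2])
```

```text
gauge conf 0.77 at [252. 164.] guess px [255. 167.] box 226 280 85 236 pose [ 4.70269e+02  9.97220e+01 -3.15000e-01] iou 0.96
t 15.23 pos [474.7 101.7 229.4] ang 2.83 tilt -1.0 open 1.005 F [0.2 0.  0.2]
shift [ 0.0037 -0.0033  0.1414] turn(j6) options [(np.float64(0.003), np.float64(-1.05)), (np.float64(3.145), np.float64(2.09))] len mm 141
```

View pics/w_g.png

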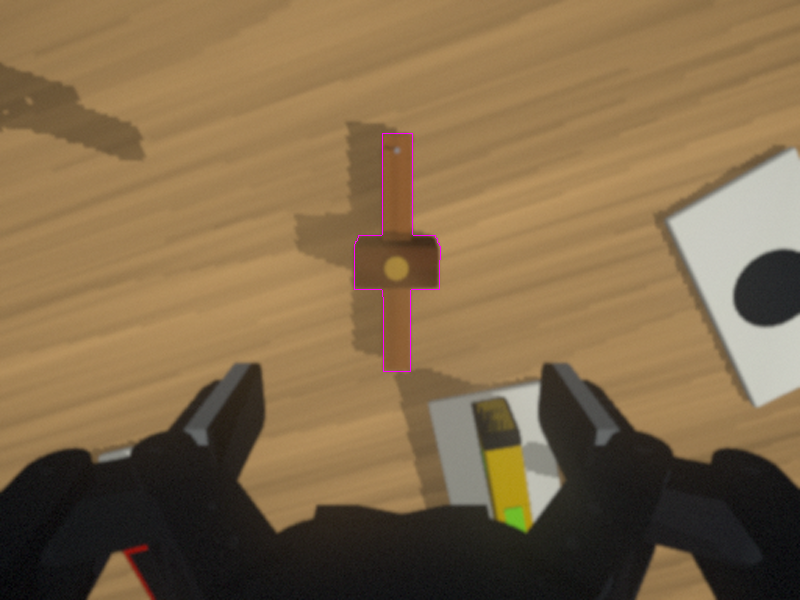

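The gauge fits well, with its fence at (397,263). Grasping across the fence.

Emit:
{"op": "apply_moves", "data": {
  "series": "0.0037 -0.0033 0.035 0;0.0037 -0.0033 0.07 0;0.0037 -0.0033 0.1 0;0.0037 -0.0033 0.125 0;0.0037 -0.0033 0.138 0;0.0037 -0.0033 0.142 0;0.0037 -0.0033 0.142 0"
}}

```text
t: 15.82
ee_pos: [468.8, 99.5, 85.7]
tool_rot: [0.155, 0.988, -0.0, -0.001]
ft_force: [-0.1, -0.2, 0.1]
opening: 1.002
```

Emit:
{"op": "apply_moves", "data": {
  "series": "0 0 0 0;0 0 0 0;0 0 0 0;0 0 0 0;0 0 0 0;0 0 0 0;0 0 0 0;0 0 0 0",
  "jaw": 0
}}

```text
t: 16.48
ee_pos: [470.3, 99.8, 88.9]
tool_rot: [0.155, 0.988, 0.0, 0.002]
ft_force: [0.4, -0.8, 6.3]
opening: 0.573
```

Emit:
{"op": "apply_moves", "data": {
  "series": "0 0 -0.015 0;0 0 -0.04 0;0 0 -0.07 0;0 0 -0.09 0;0 0 -0.1 0;0 0 -0.1 0"
}}

```text
t: 16.98
ee_pos: [470.3, 99.8, 189.8]
tool_rot: [0.155, 0.988, 0.001, 0.003]
ft_force: [0.2, -0.1, -2.5]
opening: 0.571
```

Run:
```python
from h import *
plan(569.8,-355.4,190,3.095)
```

```text
t 16.98 pos [470.3  99.8 189.8] ang 2.83 tilt -0.99999 open 0.571 F [ 0.2 -0.1 -2.5]
shift [-2.343e-01 -4.028e-01 -1.000e-04] turn(j6) options [(np.float64(-0.265), np.float64(-2.08)), (np.float64(2.877), np.float64(1.06))] len mm 466
```

Emit:
{"op": "apply_moves", "data": {
  "series": "-0.012 -0.021 0 -0.03;-0.028 -0.048 0 -0.06;-0.044 -0.076 0 -0.09;-0.06 -0.103 0 -0.12;-0.077 -0.132 0 -0.15;-0.095 -0.163 0 -0.18;-0.113 -0.194 0 -0.21;-0.131 -0.225 0 -0.24;-0.149 -0.256 0 -0.265;-0.167 -0.287 0 -0.265"
}}

```text
t: 17.82
ee_pos: [538.4, -226.0, 184.5]
tool_rot: [0.023, 1.0, 0.001, -0.002]
ft_force: [0.6, 0.4, -2.6]
opening: 0.571
```

Emit:
{"op": "apply_moves", "data": {
  "series": "-0.018 -0.031 0 0;-0.036 -0.062 0 0;-0.053 -0.091 0 0;-0.067 -0.116 0 0;-0.067 -0.116 0.015 0;-0.067 -0.116 0.04 0;-0.067 -0.116 0.062 0;-0.067 -0.116 0.075 0;-0.067 -0.116 0.075 0"
}}

```text
t: 18.57
ee_pos: [597.5, -341.4, 105.3]
tool_rot: [0.023, 1.0, 0.003, -0.005]
ft_force: [-0.9, 0.3, -3.3]
opening: 0.572
```

Run:
```python
from h import *
look('w_gb',[('board_gauge','board',[570,-355,-.04],0),('gauge','gauge',[570,-355,-.04],25)])
plan(569.8,-355.4,95,-.046)
```

```text
board_gauge conf 0.93 at [212. 107.] guess px [229. 179.] box 143 304 21 289 pose [ 5.68575e+02 -3.57055e+02 -5.00000e-02] iou 0.639
gauge conf 0.96 at [256. 228.] guess px [225. 193.] box 204 310 86 329 pose [ 5.93694e+02 -3.41172e+02 -5.20000e-02] iou 0.802
t 18.72 pos [ 601.4 -343.7  112.3] ang 3.095 tilt -1.0 open 0.572 F [ 0.   0.3 -2.8]
shift [ 0.031  -0.0132  0.0173] turn(j6) options [(np.float64(-0.0), np.float64(-2.08)), (np.float64(3.141), np.float64(1.06))] len mm 38
```

View pics/w_gb.png

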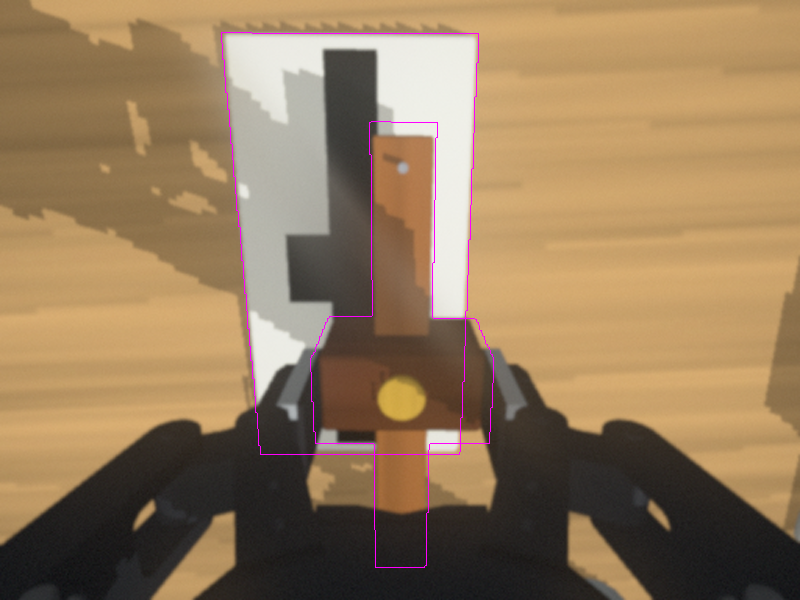

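The gauge hangs about 31 mm too far out. I reused the shift from before the turn. I'm correcting that at this height, about 14 mm above the board, before setting it down.

Emit:
{"op": "apply_moves", "data": {
  "series": "0.012 -0.005 0 0;0.024 -0.011 0 0;0.032 -0.014 0 0;0.032 -0.014 0 0;0.032 -0.014 0 0;0.032 -0.014 0 0"
}}

```text
t: 19.22
ee_pos: [568.6, -356.7, 112.9]
tool_rot: [0.024, 1.0, -0.0, 0.001]
ft_force: [0.2, -0.7, -2.4]
opening: 0.572
```

Run:
```python
from h import *
look('w_gb2',[('board_gauge','board',[570,-355,-.04],0)])
plan(569,-356.5,94.5,-.046)
```

```text
board_gauge conf 0.63 at [237. 156.] guess px [260. 219.] box 183 330 77 313 pose [ 5.68501e+02 -3.57199e+02 -5.50000e-02] iou 0.525
t 19.32 pos [ 569.  -356.4  112.5] ang 3.095 tilt -1.0 open 0.574 F [-0.2  0.6 -2.3]
shift [-0.     -0.0001  0.018 ] turn(j6) options [(np.float64(-0.001), np.float64(-2.08)), (np.float64(3.141), np.float64(1.06))] len mm 18
```

View pics/w_gb2.png

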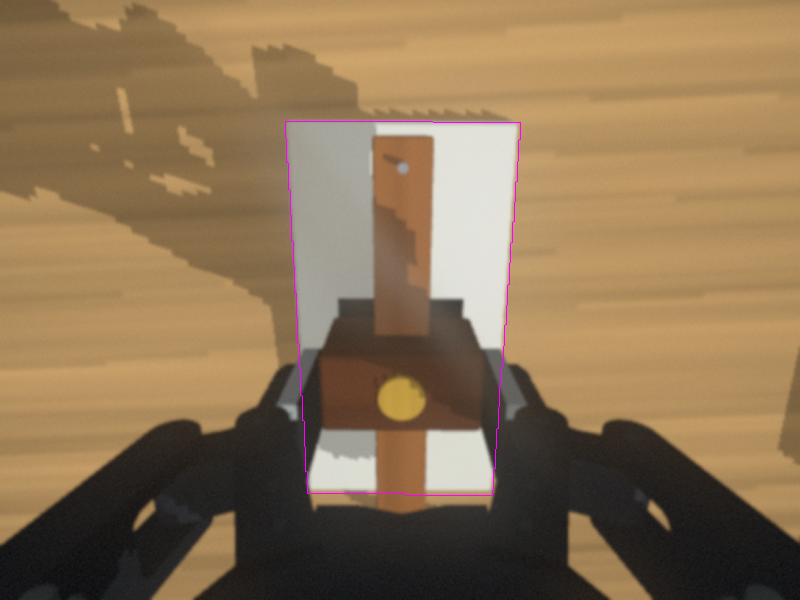

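The gauge is now centred over the cross. Setting it down.

Emit:
{"op": "apply_moves", "data": {
  "series": "0 -0.0005 0.005 0;0 -0.0005 0.009 0;0 -0.0005 0.012 0;0 -0.0005 0.015 0;0 -0.0005 0.017 0;0 -0.0005 0.018 0;0 -0.0005 0.018 0;0 -0.0005 0.018 0"
}}

```text
t: 19.98
ee_pos: [568.4, -356.5, 94.9]
tool_rot: [0.023, 1.0, 0.0, -0.0]
ft_force: [-4.9, 1.7, 4.7]
opening: 0.573
```

Emit:
{"op": "apply_moves", "data": {
  "series": "0 0 0 0;0 0 0 0;0 0 0 0;0 0 0 0;0 0 0 0;0 0 -0.02 0;0 0 -0.06 0;0 0 -0.1 0;0 0 -0.13 0;0 0 -0.13 0",
  "jaw": 1
}}

```text
t: 20.82
ee_pos: [572.3, -359.4, 233.7]
tool_rot: [0.023, 1.0, -0.004, 0.006]
ft_force: [0.0, -0.4, 2.1]
opening: 1.001
```

Run:
```python
from h import *
look('w_gb3',[('gauge','gauge',[569,-356,-.05],6),('board_gauge','board',[569,-356,-.05],0)])
plan(357,-287,228,-.046)
```

```text
gauge conf 0.56 at [259. 161.] guess px [262. 163.] box 233 288 82 234 pose [ 5.68945e+02 -3.56868e+02 -5.10000e-02] iou 0.963
board_gauge conf 0.61 at [252. 138.] guess px [262. 162.] box 217 304 76 229 pose [ 5.68484e+02 -3.57443e+02 -4.30000e-02] iou 0.639
t 20.97 pos [ 568.6 -356.8  224.5] ang 3.095 tilt -1.0 open 1.001 F [ 0.4  0.6 -1.2]
shift [ 0.2147  0.0598 -0.0037] turn(j6) options [(np.float64(-0.001), np.float64(-2.2)), (np.float64(3.141), np.float64(0.94))] len mm 223
```

View pics/w_gb3.png

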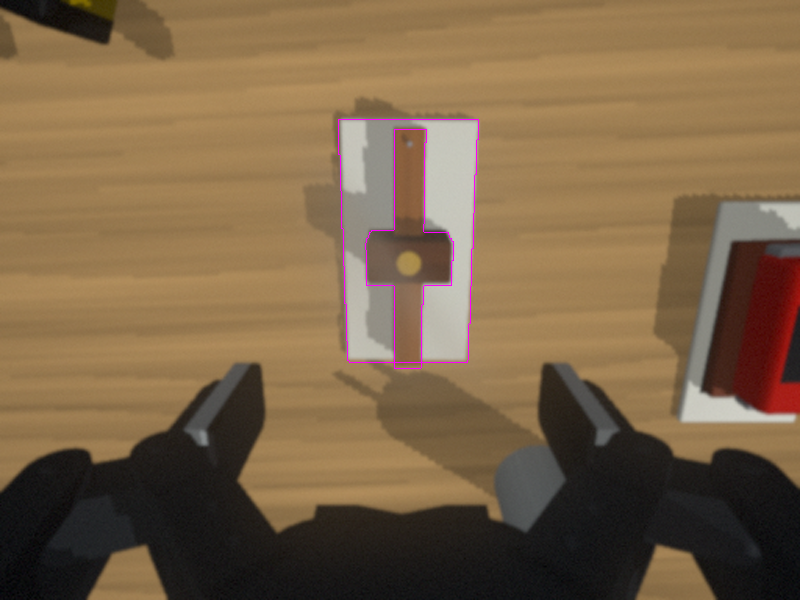

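The gauge sits within 1 mm of its board's centre, and the pencil tin at (530,480) is clear. Last is the tin.

Emit:
{"op": "apply_moves", "data": {
  "series": "0.215 0.06 -0.004 0.3;0.215 0.06 -0.004 0.3;0.215 0.06 -0.004 0.3;0.215 0.06 -0.004 0.3;0.215 0.06 -0.004 0.3;0.215 0.06 -0.004 0.3;0.215 0.06 -0.004 0.3;0.215 0.06 -0.004 0.3"
}}

```text
t: 21.63
ee_pos: [355.5, -286.1, 226.6]
tool_rot: [0.173, 0.985, 0.001, -0.001]
ft_force: [0.5, 0.4, -0.5]
opening: 1.001
```

Run:
```python
from h import *
p=look('w_t',[('tin','tin',[357,-287,0],0)])[0]
if p is not None: plan(p[0],p[1],88,2.795)
```

```text
tin conf 0.62 at [255. 172.] guess px [256. 172.] box 225 282 142 201 pose [ 3.54186e+02 -2.88419e+02  2.04000e-01] iou 0.937
t 21.73 pos [ 357.2 -287.1  227.6] ang 2.795 tilt -1.0 open 0.998 F [-0.  -0.2  0. ]
shift [ 0.0024 -0.0023  0.1396] turn(j6) options [(np.float64(0.0), np.float64(-1.91)), (np.float64(3.142), np.float64(1.23))] len mm 140
```

View pics/w_t.png

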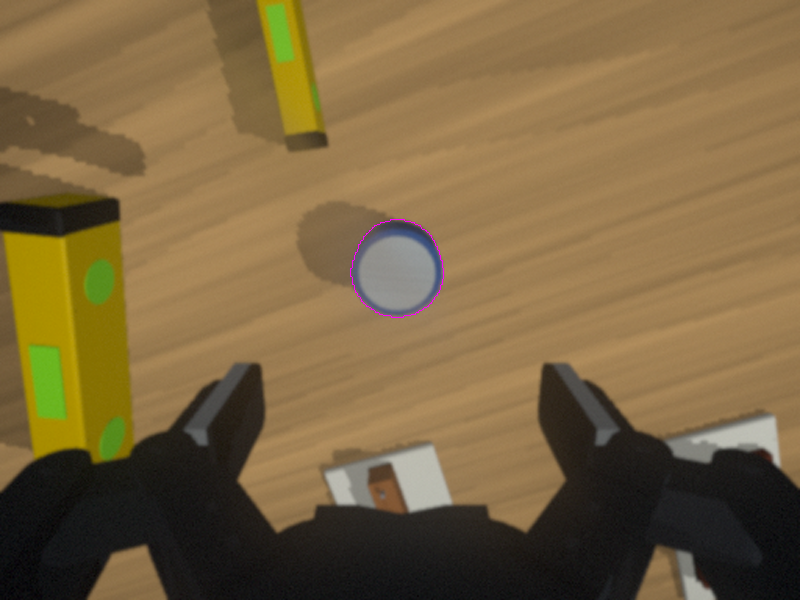

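The tin is at (397,268). The big level at (65,330) and the small one at (295,70) are clear of the fingers.

Emit:
{"op": "apply_moves", "data": {
  "series": "0.0024 -0.0018 0.035 0;0.0024 -0.0018 0.07 0;0.0024 -0.0018 0.1 0;0.0024 -0.0018 0.125 0;0.0024 -0.0018 0.136 0;0.0024 -0.0018 0.14 0;0.0024 -0.0018 0.14 0"
}}

```text
t: 22.32
ee_pos: [354.2, -287.7, 87.3]
tool_rot: [0.172, 0.985, 0.001, -0.001]
ft_force: [0.7, 0.7, 0.1]
opening: 0.999
```

Emit:
{"op": "apply_moves", "data": {
  "series": "0 0 0 0;0 0 0 0;0 0 0 0;0 0 0 0;0 0 0 0;0 0 0 0;0 0 0 0;0 0 0 0",
  "jaw": 0
}}

```text
t: 22.98
ee_pos: [355.1, -288.8, 90.3]
tool_rot: [0.173, 0.985, -0.001, 0.002]
ft_force: [0.1, 1.1, 5.9]
opening: 0.609
```

Emit:
{"op": "apply_moves", "data": {
  "series": "0 0 -0.015 0;0 0 -0.04 0;0 0 -0.07 0;0 0 -0.1 0;0 0 -0.12 0;0 0 -0.12 0"
}}

```text
t: 23.48
ee_pos: [356.3, -290.0, 214.4]
tool_rot: [0.173, 0.985, -0.003, 0.005]
ft_force: [0.4, -0.8, -1.4]
opening: 0.608
```

Run:
```python
from h import *
plan(500,20,205,2.795)
```

```text
t 23.48 pos [ 356.3 -290.   214.4] ang 2.795 tilt -0.99993 open 0.608 F [ 0.4 -0.8 -1.4]
shift [-0.0297  0.3405  0.0082] turn(j6) options [(np.float64(-0.0), np.float64(-1.18)), (np.float64(3.142), np.float64(1.96))] len mm 342
```

Emit:
{"op": "apply_moves", "data": {
  "series": "-0.002 0.022 0 0;-0.004 0.052 0 0;-0.007 0.085 0 0;-0.01 0.119 0 0;-0.013 0.153 0 0;-0.016 0.187 0 0;-0.019 0.221 0 0;-0.022 0.255 0 0;-0.025 0.289 0 0;-0.028 0.32 0 0"
}}

```text
t: 24.32
ee_pos: [488.8, 5.7, 207.6]
tool_rot: [0.172, 0.985, 0.0, -0.0]
ft_force: [-0.7, -0.7, -1.9]
opening: 0.61
```

Run:
```python
from h import *
plan(567,330,205,2.795)
```

```text
t 24.32 pos [488.8   5.7 207.6] ang 2.795 tilt -1.0 open 0.61 F [-0.7 -0.7 -1.9]
shift [0.0365 0.3316 0.0026] turn(j6) options [(np.float64(0.001), np.float64(-0.7))] len mm 334
```

Emit:
{"op": "apply_moves", "data": {
  "series": "0.003 0.027 0 0;0.006 0.058 0 0;0.01 0.092 0 0;0.014 0.127 0 0;0.018 0.162 0 0;0.022 0.197 0 0;0.026 0.232 0 0;0.03 0.267 0 0;0.033 0.298 0 0;0.035 0.32 0 0"
}}

```text
t: 25.15
ee_pos: [564.5, 319.3, 207.3]
tool_rot: [0.172, 0.985, 0.0, -0.0]
ft_force: [0.3, -0.3, -1.0]
opening: 0.606
```

Emit:
{"op": "apply_moves", "data": {
  "series": "0.001 0.012 0 0;0.001 0.012 0.02 0;0.001 0.012 0.05 0;0.001 0.012 0.075 0;0.001 0.012 0.09 0;0.001 0.012 0.09 0;0.001 0.012 0.09 0"
}}

```text
t: 25.73
ee_pos: [566.7, 327.0, 116.5]
tool_rot: [0.173, 0.985, -0.001, -0.001]
ft_force: [0.3, 0.6, -0.2]
opening: 0.613
```

Run:
```python
from h import *
look('w_tb',[('board_tin','board',[567,330,.25],0),('tin','tin',[567,330,.04],26)])
plan(567,330,97,2.795)
```

```text
board_tin conf 0.7 at [237. 156.] guess px [262. 214.] box 133 374 63 321 pose [5.67118e+02 3.29431e+02 2.54000e-01] iou 0.608
tin conf 0.93 at [255. 238.] guess px [263. 233.] box 203 310 178 294 pose [5.65534e+02 3.27025e+02 1.33000e-01] iou 0.951
t 25.88 pos [569.  328.5 120.1] ang 2.794 tilt -1.0 open 0.61 F [ 0.8  0.  -1.3]
shift [0.0025 0.0007 0.0231] turn(j6) options [(np.float64(-0.0), np.float64(-0.7))] len mm 23
```

View pics/w_tb.png

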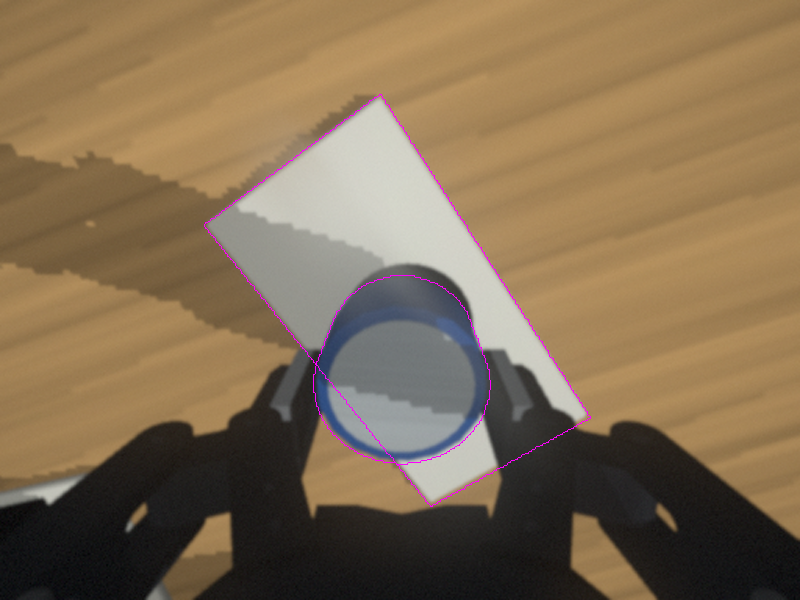

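Emit:
{"op": "apply_moves", "data": {
  "series": "0.0015 0.0005 0.007 0;0.0015 0.0005 0.013 0;0.0015 0.0005 0.017 0;0.0015 0.0005 0.02 0;0.0015 0.0005 0.022 0;0.0015 0.0005 0.024 0;0.0015 0.0005 0.024 0;0.0015 0.0005 0.024 0"
}}

```text
t: 26.55
ee_pos: [566.1, 329.1, 96.3]
tool_rot: [0.172, 0.985, -0.001, -0.001]
ft_force: [-6.3, -2.0, 12.2]
opening: 0.61
```

Emit:
{"op": "apply_moves", "data": {
  "series": "0 0 0 0;0 0 0 0;0 0 0 0;0 0 0 0;0 0 0 0;0 0 -0.02 0;0 0 -0.06 0;0 0 -0.1 0;0 0 -0.13 0;0 0 -0.13 0",
  "jaw": 1
}}

```text
t: 27.38
ee_pos: [570.5, 331.3, 233.3]
tool_rot: [0.173, 0.985, 0.004, 0.006]
ft_force: [0.9, 0.4, 0.6]
opening: 1.002
```

Run:
```python
from h import *
look('w_tb2',[('tin','tin',[567,330,0],6),('board_tin','board',[567,330,.25],0)])
im=camera('top'); cv2.imwrite('pics/top_end.png',cv2.resize(im[:,:,::-1],(800,600),interpolation=cv2.INTER_CUBIC))
plan(480,100,300,2.795)
```

```text
tin conf 0.59 at [251. 164.] guess px [252. 165.] box 222 279 135 195 pose [5.65650e+02 3.29557e+02 1.68000e-01] iou 0.957
board_tin conf 0.96 at [245. 133.] guess px [252. 163.] box 172 325 70 238 pose [5.67312e+02 3.29114e+02 2.54000e-01] iou 0.76
t 27.58 pos [565.9 328.8 222.8] ang 2.795 tilt -1.0 open 1.001 F [-0.6  0.9 -0.2]
shift [ 0.0031 -0.2445 -0.0768] turn(j6) options [(np.float64(-0.0), np.float64(-1.02)), (np.float64(3.142), np.float64(2.12))] len mm 256
```

View pics/w_tb2.png

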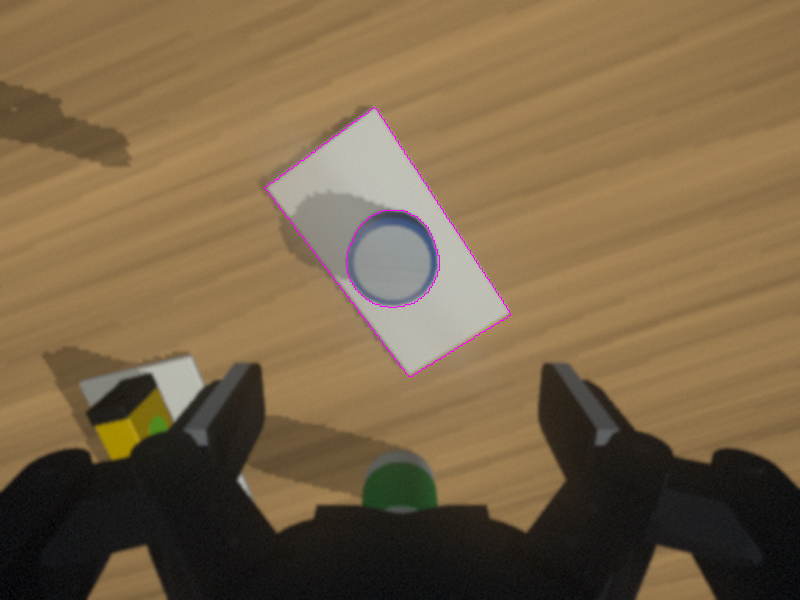

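View pics/top_end.png

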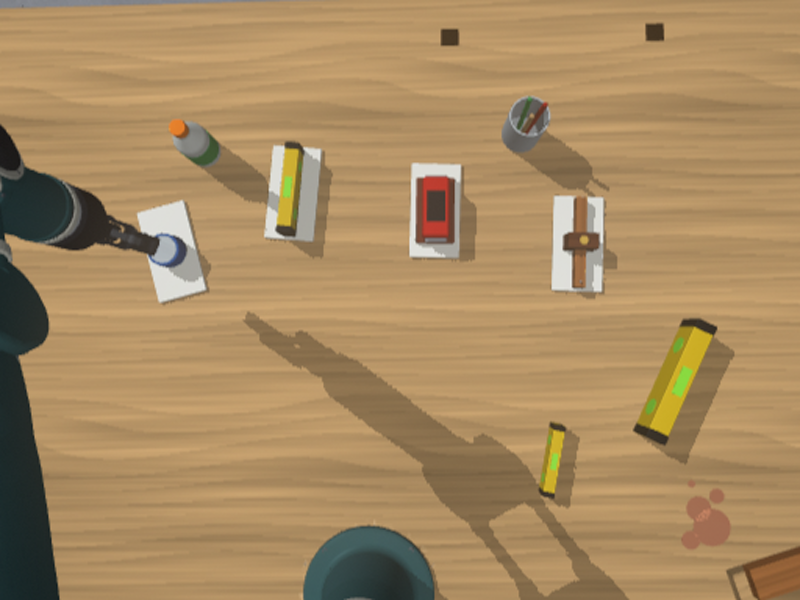

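The tin covers its disc, within about 2 mm. The sander, level and gauge lie on their boards, and the bottle and pencil tin are at their original pixels. I'll let the arm settle clear of everything and hand in.

Emit:
{"op": "apply_moves", "data": {
  "series": "0 0 -0.03 0;0 0 -0.05 0;0 0 -0.05 0;0 0 -0.05 0;0 0 -0.05 0;0 0 -0.05 0"
}}

```text
t: 28.08
ee_pos: [565.5, 328.6, 271.2]
tool_rot: [0.173, 0.985, -0.001, -0.002]
ft_force: [-0.0, -0.5, -0.3]
opening: 1.003
```

Run:
```python
from cell import r
s=r.sense(); print(s['t'],s['ee_pos'],s['opening'],abs(s['joint_vel']).max()); print(r.hand_in())
```

```text
28.0833 [565.50348396 328.60579488 271.23867807] 1.0027499342355275 0.0035524808125113752
the job is handed in; nothing more can be done
None
```

The sander, the middle-sized level, the gauge and the tin are each on their own board, placed in that order. I set each one down under light contact (12 N at most) and let go. The job was handed in at 28 s with the gripper open and clear of everything; no verdict was reported.

**Last checks:** in wrist-camera fits taken after each release, every piece lay within about 2 mm of its board's centre. The three long ones were within about 0.02 rad of their boards' direction. In the final top view all four were on their boards, and the glue bottle and pencil tin were at their original pixels.

**What disagreed or went wrong:**
- **Directions:** the task text says the items and boards lie along the world's y axis. In the calibrated images they lie along x, and I followed the images.
- **Gauge:** my first approach to its board was about 31 mm off. I corrected it while the gauge was still held above the board.
- **Board fits:** with tools in front of them, the fits overlapped the masks poorly (0.24 to 0.76). Their positions still agreed with the top camera's to about 2 mm.

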